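Load the carton-marking printer's ink cartridge

ROBOT

A 6-joint arm with a two-finger parallel gripper is mounted at the origin on the work surface. World frame = base frame: x ahead of the robot, y to its left, z up, the work surface at z = 0. Lengths are in mm, angles in rad, forces in N, time in s.
With the tool pointing down it reaches from about 400 to 825 mm from the base axis. Payload 7 kg.
Tool frame: the origin (TCP) lies midway between the tips of the shut fingers; the grasp point (between the pads) lies 19 mm behind it; z points along the fingers, x is the direction in which the jaws open and shut, and the axes are right-handed (so a half turn about z gives the same grasp; the last joint's range is limited). The gripper opens to 88 mm and grips with 3 to 60 N. Pads are 19 mm wide; open, the fingers measure 130 mm over their backs; the gripper's body (78 mm by 193 mm) begins 47 mm behind the grasp point.
Start: joints at [1.559, 0.359, 0.012, 0, -1.224, -0.288], TCP at [199.356, 644.866, 226.561] pointing down, gripper open.
Joint ranges: [-3.07, 3.07], [-1.43, 2.12], [-1.02, 1.25], [-3.03, 1.67], [-3.05, -0], [-3.03, 3.03]. Speed limits (rad/s): [2.39, 2.39, 3.01, 3.14, 3.14, 3.14].

INTERFACE

Orientations are given as a 3x3 rotation matrix whose columns are the frame's x, y, z axes.
In Python, from cell import env, ungrasp, gripper_close, solver, cams, hand_in gives the robot as it stands. The module is installed in compiled form; this text tells all that it offers. Calls block until the motion is done:
- env.movep(position, orientation): joint-space move of the TCP to a pose.
- env.servo_line(position, ori=None, v=150, force_limit=None): straight line of the TCP; ori=None keeps the orientation; v is the mean speed in mm/s. With force_limit (N) it stops when the force on the tool has changed by that much, and returns True; else False.
- env.move_joints(angles): joint-space move.
- ungrasp() and gripper_close(grip_force=None): open the fingers fully, or close them until they stop; grip_force is the grip in N (None keeps the last).
- env.wait(seconds).
- solver.ik(position, orientation): joint angles nearest the present ones, or None.
- cams.grab_frame(name): name is "scene" or "side" or "wrist"; returns (picture, depth): 480x640x3 uint8, red, green, blue; 480x640 float32, mm along the optical axis (not along the pixel's ray), 0 where there is no reading.
- cams.get_calibration(name): a dict with "fov_y" (degrees; the focal length in pixels is half the picture's height over the tangent of half this angle, whatever the lens; pixels are square), "cx", "cy" (the principal point, pixels), "R" (3x3) and "t" (3): a world point X has camera coordinates R X + t; the wrist camera has in their place "mount" (4x4, takes a point from camera to tool coordinates, whose origin is the TCP and whose axes are the tool frame's). Camera axes: x right, y down, z forward; pixel columns grow to the right and rows downward; lengths in mm; the calibration is good to about 2 mm. A picture is of the moment at which its call begins: read the wrist's pose just before it. get_calibration takes no time and is no camera call.
A pose or a line that the arm cannot do raises env.MotionError and nothing moves.
- hand_in(): hands the job in, once; it reports no verdict.
Readings, each from a call of its own:
- env.get_t(): time.
- env.get_joint_positions(): joint angles.
- env.get_joint_velocities(): joint speeds.
- env.get_joint_torque(): joint torques, N m.
- env.get_tcp_pos(): TCP position.
- env.get_tcp_rot(): TCP orientation.
- env.get_ft_force(): force on the tool from outside, world axes, zero at the start.
- env.get_ft_torque(): the same for the moment, N m.
- env.get_finger_gap(): finger opening in mm.
Only numpy, scipy, OpenCV 4.12 (cv2) and the standard library are available. Lean on these libraries where they do the work, as an engineer would, in place of code of your own. Each camera call takes 0.05 s, during which the arm holds its last target.

TASK

Load the ink cartridge that has the round bar at its nose into the open cradle of the carton-marking printer: slide its nose bar gently under the lip of the nose block until it meets the block, and let the cartridge rest on the spring plunger. Then swing the hinged clamp over it and press it fully shut, so that it drives the cartridge home and level and stays shut by itself. Leave the other cartridge, the carton and the tape roll where they are.

Things in the scene. Friction and masses are not known exactly. Their poses are not given: they have to be found in the camera images.
- cartridge_grip (a point): Centre of the grip rib (44 x 20 wide x 34 high, mm) on the grey cartridge to load, 0.2 to 0.45 kg. x: nose to tail, y across, z up; starts standing flat, nose roughly to the robot. Body under the rib 115 x 56 x 36, from x -43 (nose) to +72 (tail); underside 53 below this point. Only this cartridge has a round bar at its nose. Centre of mass at x +7.
- cartridge_nose (a point): Centre of the cartridge's nose bar: steel, 10 mm diameter, 44 long across (y), held by a 5 thick web 11 ahead of the nose face. In the cartridge's axes it lies at x -54, z -48 from the rib's centre, its bottom level with the underside.
- spare_grip (a point): Centre of the same sort of grip rib on a different cartridge, body 90 x 56 x 36 mm, with a plain flat nose and no bar. A bystander; the two cartridges may have changed places.
- cradle (a point): Centre of the cradle floor on the fixed printer, 40 mm above the bench. x from the nose end (near the robot) to the hinge end, y across, z up. The floor ends at x +26, 16 deep step behind it. Side walls 61 apart, 20 high, flared above up to 32, from x -45 to +26. Control box 46 high at y -83 to -133. Home, the cartridge is level, about 2 above the floor, tail to +x.
- nose_slot (a point): A point on the cradle floor at x -73, y 0; same axes. Steel nose block here: upright face looking to +x, and from it a lip 6 thick overhanging 6.5 towards +x, its underside 13 above the floor, 60 wide; the nose bar goes under it. The block was adjusted by hand: its face is up to 10 mm either side of this point in x, unmeasured: see or feel it. If the bar is not under the lip, the nose springs up.
- plunger_top (a point): Top of the brass spring plunger, 20 mm diameter, domed, at x +8, y 0 of the cradle, 12 above its floor when free; pressed, it goes down level with the floor (12 N to start, 18 N at the bottom). With the nose bar under the lip the cartridge rests on it tail-up at about 0.15 rad.
- clamp_hinge (a point): Middle of the clamp's hinge axis (along y), fixed on the printer at x +80, y 0, z +43 mm of the cradle; same axes as the cradle. Its two posts stand at y 53 to 59 on either side, up to 56 above the cradle floor.
- clamp (a joint): Angle of the clamp in rad: 0 shut (level over the cradle, at a hard stop), 1.57 upright, up to 1.95 leaning back, away from the nose end; starts 1.68 to 1.85. Stiff hinge (0.7 N m friction): it stays where it is left. Pressing it shut on a cartridge takes 8 to 12 N at the handle.
- clamp_handle (a point): Middle of the clamp's black handle bar: 104 mm long (y), 20 wide along the arms, 12 thick, at x -144, z +40 from the hinge when shut, turning with it (z of this  off the arms). Ladder frame: arms at y 42 to 50 on either side, and a round press bar, 12 thick, 49 from the hinge, that presses on the tail; the rib comes up between the bars.
- carton_mid (a point): Centre of a plain cardboard carton, 100 x 130 x 70 mm, a bystander.
- tape_mid (a point): Centre of a roll of packing tape lying flat, 104 mm diameter, 48 mm high, a bystander.
Mind the look-alikes: they are no part of the job. Leave any blue or orange look-alike of the part that bears cartridge_grip alone.

How it is judged (in metres and radians):
On the way:
1. the cartridge is down in the cradle, its nose bar under the lip and within 5 mm of touching the nose block (its middle within 10 mm of the face), the clamp still open (over 0.8 rad) (x of cartridge_grip in the frame of cradle between -0.045 and 0.008 m and y of cartridge_grip in the frame of cradle between -0.006 and 0.006 m and z of cartridge_grip in the frame of cradle below 0.074 m and angle between the x axis of cartridge_grip and the x axis of cradle, either way round below 0.35 rad and x of cartridge_nose in the frame of nose_block below 0.01 m and z of cartridge_nose in the frame of nose_block between 0 and 0.013 m and value of joint clamp above 0.8 rad), for 0.2 s.
At the end, for the whole second after the job is handed in: The clamp is shut (within 0.06 rad) and stays so by itself; the cartridge is home under it: level within 0.04 rad, at most 5 mm above the cradle floor, between the side walls (within 5 mm of the middle, in line within 0.1 rad), its nose at the nose block (value of joint clamp below 0.06 rad and x of cartridge_grip in the frame of cradle between -0.029 and 0.003 m and y of cartridge_grip in the frame of cradle between -0.005 and 0.005 m and z of cartridge_grip in the frame of cradle below 0.058 m and angle between cartridge_grip's own z axis and vertical below 0.04 rad and angle between the x axis of cartridge_grip and the x axis of cradle, either way round below 0.1 rad); the robot touches nothing.
It fails at once if the other cartridge is moved more than 30 mm (distance of spare_grip from where it was at the start of the episode above 0.03 m).
It fails at once if the carton is moved more than 30 mm (distance of carton_mid from where it was at the start of the episode above 0.03 m).
It fails at once if the tape roll is moved more than 30 mm (distance of tape_mid from where it was at the start of the episode above 0.03 m).
It fails at once if the nose is rammed against the nose block with over 35 N (contact force between cartridge and nose_block above 35 N).
It also fails if it takes over 64 s, if anything falls off the work surface, if the arm or the gripper's body presses on something with over 40 N, if the wrist force passes 120 N, or if a joint passes its speed limit or range.

## Working session

There is one attempt and no reset: what is moved stays moved. The work goes in short steps, each a Python script; the robot and the scene stay as the last script left them, time stands still between calls to the robot, and variables do not carry over. Pictures are saved under pics/ and viewed, and the job is handed in when it is done.

```bash
mkdir -p pics; ls; python3 - <<'E'
from cell import env, cams
import cv2, numpy as np
print(env.get_t())
for n in ["scene","side","wrist"]:
    c=cams.get_calibration(n); print(n,{k:(np.round(v,4).tolist() if hasattr(v,'__len__') else v) for k,v in c.items()})
    p,d=cams.grab_frame(n); cv2.imwrite(f"pics/{n}0.png",p[:,:,::-1]); np.save(f"pics/{n}0_d.npy",d); print((d>0).mean())
print(env.get_t(),env.get_tcp_rot(),env.get_finger_gap())
E
```

```text
pics
0.0
scene {'fov_y': 42.86373135358923, 'cx': 313.14989875840223, 'cy': 238.38119577327708, 'R': [[0.8416, 0.54, -0.0109], [0.3141, -0.5058, -0.8034], [-0.4394, 0.6727, -0.5954]], 't': [-438.2006, -102.6027, 1650.478]}
0.9901822916666667
side {'fov_y': 52.76015575147428, 'cx': 319.1735220708821, 'cy': 238.67983093203102, 'R': [[0.9796, -0.1995, 0.0237], [-0.0786, -0.4892, -0.8686], [0.1849, 0.849, -0.495]], 't': [-575.7356, 120.8375, 1011.4401]}
0.9959244791666667
wrist {'fov_y': 67.8570231954911, 'cx': 323.0173010410389, 'cy': 237.60815476745637, 'mount': [[1.0, -0.0001, 0.0002, 1.1379], [0.0, 0.9542, 0.2993, -81.4066], [-0.0002, -0.2993, 0.9542, -157.0379], [0.0, 0.0, 0.0, 1.0]]}
0.9960481770833334
0.15 [[-2.95385170e-01 -9.55378221e-01 -2.38065500e-04]
 [-9.55377424e-01  2.95385233e-01 -1.24146482e-03]
 [ 1.25638948e-03 -1.39267893e-04 -9.99999201e-01]] 87.46240444864806
```

View pics/scene0.png

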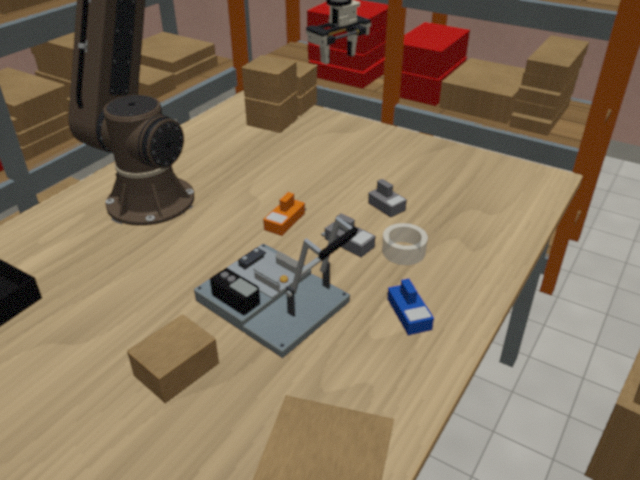

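View pics/side0.png

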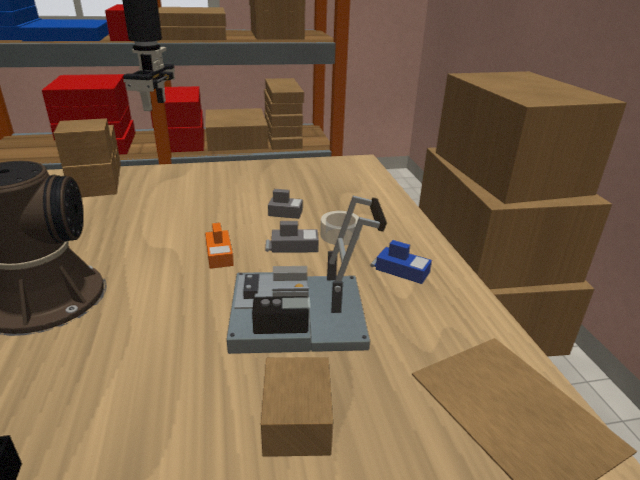

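View pics/wrist0.png

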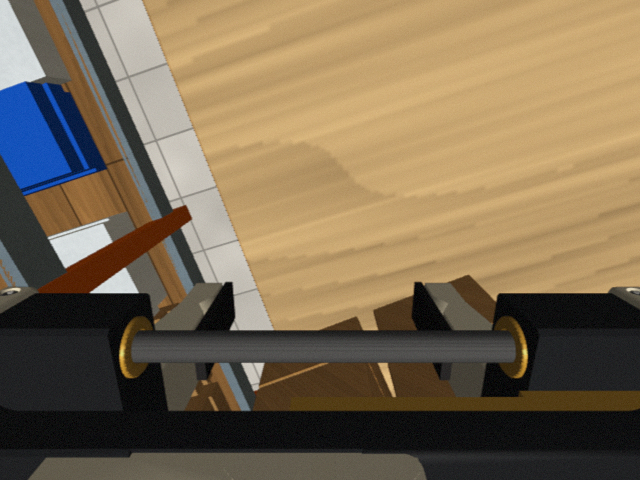

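Grey candidates in the side view are (293,240), which seems to have a bar at its left end (268,245), and (285,205). The look-alikes are blue (403,263) and orange (219,247). I'll crop closer to check this choice and locate the parts.

```bash
cat > h.py <<'E'
import numpy as np, cv2
from cell import env, ungrasp, gripper_close, solver, cams, hand_in
def K(n):
    c=cams.get_calibration(n); f=240/np.tan(np.radians(c["fov_y"])/2); return c,f
def pose_cam(n,tp=None,tr=None):
    """camera-to-world R,t"""
    c,f=K(n)
    if n=="wrist":
        M=np.array(c["mount"]); T=np.eye(4); T[:3,:3]=tr; T[:3,3]=tp; W=T@M
        return W[:3,:3],W[:3,3],c,f
    R=np.array(c["R"]);t=np.array(c["t"]); return R.T,-R.T@t,c,f
def ray(n,u,v,tp=None,tr=None):
    R,o,c,f=pose_cam(n,tp,tr); return o,R@np.array([(u-c["cx"])/f,(v-c["cy"])/f,1.])
def onplane(n,u,v,z,tp=None,tr=None):
    o,d=ray(n,u,v,tp,tr); return o+d*(z-o[2])/d[2]
def cloud(n,depth,tp=None,tr=None):
    R,o,c,f=pose_cam(n,tp,tr); v,u=np.mgrid[0:480,0:640]
    P=np.stack([(u-c["cx"])/f*depth,(v-c["cy"])/f*depth,depth],-1); return P@R.T+o
def proj(n,X,tp=None,tr=None):
    R,o,c,f=pose_cam(n,tp,tr); p=R.T@(np.array(X)-o); return np.array([c["cx"]+f*p[0]/p[2],c["cy"]+f*p[1]/p[2]])
E
python3 - <<'E'
from h import *
im=cv2.imread("pics/side0.png"); c=im[180:360,200:440]; cv2.imwrite("pics/crop1.png",cv2.resize(c,None,fx=3.3,fy=3.3,interpolation=cv2.INTER_CUBIC))
im=cv2.imread("pics/scene0.png"); c=im[170:360,180:440]; cv2.imwrite("pics/crop2.png",cv2.resize(c,None,fx=3,fy=3,interpolation=cv2.INTER_CUBIC))
for n in ["side","scene"]:
    d=np.load(f"pics/{n}0_d.npy"); P=cloud(n,d)
    pts={"side":[(290,226),(281,193),(267,245),(300,250),(300,287),(377,213),(338,290),(150,300),(340,222),(280,311)],"scene":[(345,222),(383,186),(358,245),(284,278),(338,243),(236,291),(290,303)]}[n]
    for u,v in pts: print(n,(u,v),np.median(P[v-1:v+2,u-1:u+2].reshape(-1,3),0).round(1))
E
```

```text
side (290, 226) [536.5 111.3  62.3]
side (281, 193) [540.1 303.   64.6]
side (267, 245) [480.6 120.5   9.2]
side (300, 250) [557.7  89.    7.1]
side (300, 287) [ 517.9 -154.3   70.3]
side (377, 213) [ 660.9 -151.3  219.3]
side (338, 290) [ 583.7 -188.5   80.8]
side (150, 300) [217.7 -50.7   0.9]
side (340, 222) [683.3 197.3  17.4]
side (280, 311) [ 466.3 -239.9   85.5]
scene (345, 222) [651.  -88.4 220.8]
scene (383, 186) [542.2 302.   63.1]
scene (358, 245) [591.7  82.5  32. ]
scene (284, 278) [ 525.8 -121.7   48.4]
scene (338, 243) [ 673.3 -148.9  218.8]
scene (236, 291) [ 491.2 -240.3   84.7]
scene (290, 303) [ 586.4 -186.1   55.5]
```

View pics/crop1.png

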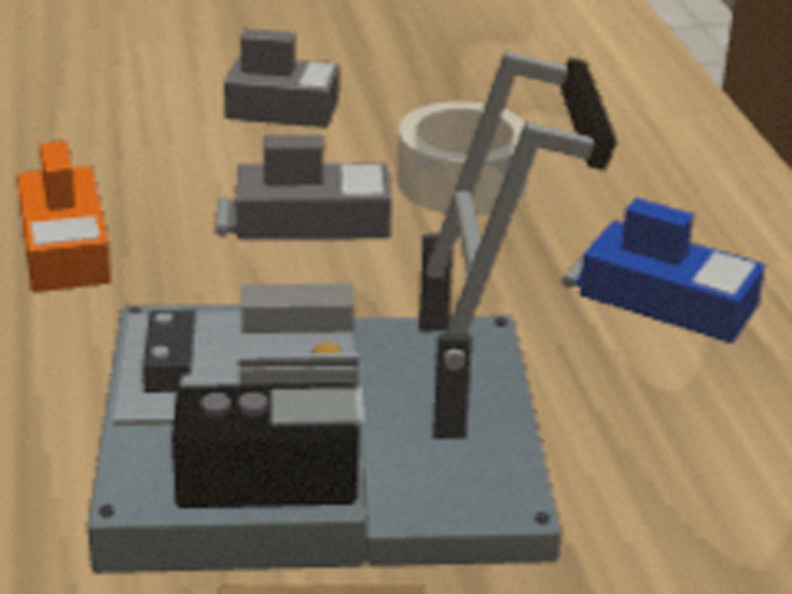

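View pics/crop2.png

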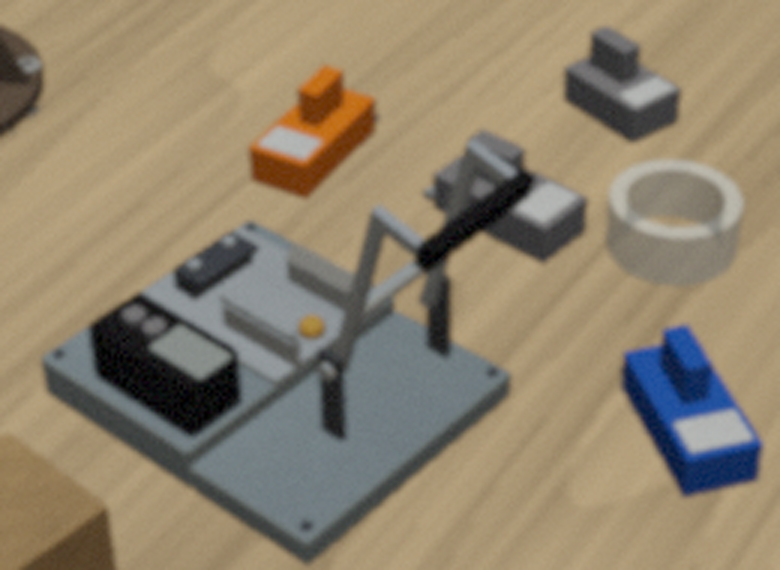

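The target is the grey cartridge at side (293,240): it has a light bar at (267,245) and a longer body. The grey one at (285,205) has a plain flat nose, so it is the spare. Blue and orange are look-alikes. Next I'll take a wrist view from above.

```bash
cat >> h.py <<'E'
def Rz(yaw,flip=1,pitch=0.):
    """tool down; object x axis at yaw; tool y=+obj x (flip=1) ; pitch: tail-up of held object"""
    c,s=np.cos(yaw),np.sin(yaw); ox=np.array([c*np.cos(pitch),s*np.cos(pitch),np.sin(pitch)])
    oy=np.array([-s,c,0]); oz=np.cross(ox,oy)
    return np.stack([flip*oy,flip*ox,-oz],1)
def grab(tag,n="wrist"):
    tp=np.array(env.get_tcp_pos());tr=np.array(env.get_tcp_rot())
    p,d=cams.grab_frame(n); cv2.imwrite(f"pics/{tag}.png",p[:,:,::-1]); np.savez(f"pics/{tag}.npz",d=d,tp=tp,tr=tr,img=p)
    return p,d,tp,tr
E
python3 - <<'E'
from h import *
for f in (1,-1):
  for p in ([500,0,300],[537,110,60],[500,-155,250],[520,-155,110]):
    q=solver.ik(p,Rz(0,f)); print(f,p,None if q is None else np.round(q,2))
env.movep([490,-20,300],Rz(0,1)); print(env.get_t())
grab("w1"); print(env.get_tcp_pos(),env.get_t())
E
```

```text
1 [500, 0, 300] [ 0.39  0.02 -0.24  0.   -1.3  -1.96]
1 [537, 110, 60] [ 0.56  0.32 -0.48  0.   -0.77 -2.13]
1 [500, -155, 250] [ 0.07  0.09 -0.28  0.   -1.2  -1.65]
1 [520, -155, 110] [ 0.07  0.25 -0.44  0.   -0.88 -1.64]
-1 [500, 0, 300] [ 0.39  0.02 -0.24  0.   -1.3   1.18]
-1 [537, 110, 60] [ 0.56  0.32 -0.48  0.   -0.77  1.01]
-1 [500, -155, 250] [ 0.07  0.09 -0.28  0.   -1.2   1.5 ]
-1 [520, -155, 110] [ 0.07  0.25 -0.44  0.   -0.88  1.5 ]
2.7333
[490.15681823 -19.46730892 299.82555615] 2.7833
```

View pics/w1.png

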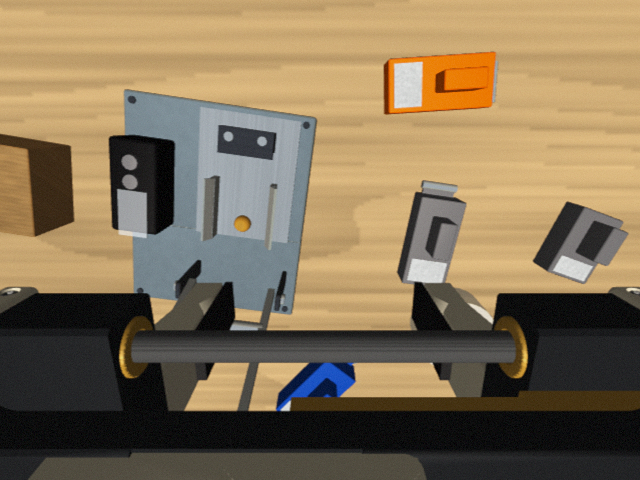

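The wrist view shows the printer at (220,200) with the nose block at (246,142) and the plunger at (242,224). The target cartridge has its rib at (440,237) and its bar at (439,187), and the spare is at (583,240). I'll measure these on upscaled crops.

```bash
python3 - <<'E'
from h import *
im=cv2.imread("pics/w1.png")
cv2.imwrite("pics/c3.png",cv2.resize(im[85:325,110:330],None,fx=2.5,fy=2.5,interpolation=cv2.INTER_CUBIC))
cv2.imwrite("pics/c4.png",cv2.resize(im[175:290,390:480],None,fx=5,fy=5,interpolation=cv2.INTER_CUBIC))
z=np.load("pics/w1.npz");P=cloud("wrist",z["d"],z["tp"],z["tr"])
for u,v in [(440,237),(446,230),(452,203),(425,270),(380,200),(246,142),(245,200),(242,224),(240,180),(170,260),(140,150),(210,205),(250,165),(300,160)]:
    print((u,v),np.median(P[v-1:v+2,u-1:u+2].reshape(-1,3),0).round(1), im[v,u])
E
```

```text
(440, 237) [529.6 112.6  69. ] [132 135 136]
(446, 230) [521.6 118.8  68.4] [133 132 136]
(452, 203) [497.3 134.3  35.1] [130 131 134]
(425, 270) [584.2 109.3  36.1] [218 221 222]
(380, 200) [500.9  53.4  -1.7] [121 177 210]
(246, 142) [ 425.6 -104.1   58.1] [62 58 56]
(245, 200) [ 493.2 -113.4   39.3] [174 170 161]
(242, 224) [ 519.4 -116.3   50.2] [ 51 151 203]
(240, 180) [ 469.5 -117.9   38.6] [170 165 157]
(170, 260) [ 576.1 -219.4   23.1] [143 135 119]
(140, 150) [ 432.4 -206.3   84.9] [23 23 27]
(210, 205) [ 494.  -147.7   63.1] [104 109 112]
(250, 165) [ 452.2 -104.9   38.5] [176 171 162]
(300, 160) [446.8 -47.5  35.3] [147 136 122]
```

View pics/c3.png

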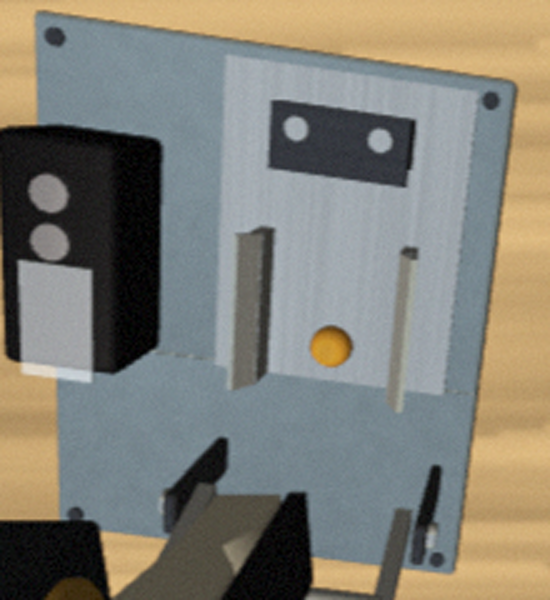

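View pics/c4.png

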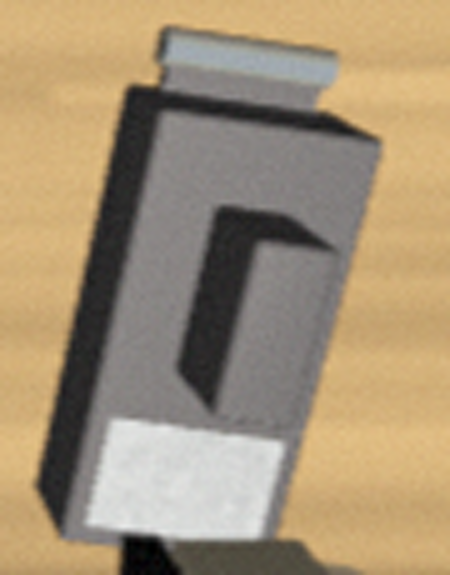

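```bash
python3 - <<'E'
from h import *
z=np.load("pics/w1.npz");tp,tr=z["tp"],z["tr"]
def W(x,y,s,ou,ov,h): return onplane("wrist",(x+.5)/s-.5+ou,(y+.5)/s-.5+ov,h,tp,tr)
print("rib")
rib=[W(x,y,5,390,175,70)[:2] for x,y in [(258,240),(335,248),(300,425),(217,415)]]
for a in rib: print(a.round(1))
rc=np.mean(rib,0); print("centre",rc.round(1)); ax=(rib[2]+rib[3]-rib[0]-rib[1]); print("len",np.linalg.norm(ax)/2,"wid",np.linalg.norm(rib[1]-rib[0]),"yaw",np.arctan2(ax[1],ax[0]))
b=[W(x,y,5,390,175,36)[:2] for x,y in [(158,110),(380,147),(68,540)]]
print("body",[i.round(1) for i in b],"yaw",np.arctan2(*(b[2]-b[0])[::-1]),np.linalg.norm(b[1]-b[0]))
print("block")
k=[W(x,y,2.5,110,85,59)[:2] for x,y in [(272,100),(415,120),(407,187),(268,168)]]
for a in k: print(a.round(1))
e=k[2]-k[3]; print("lip w",np.linalg.norm(e),"yaw",np.arctan2(e[1],e[0])-np.pi/2, "mid lip",(k[2]+k[3])/2)
print("plunger",W(331,346,2.5,110,85,51)[:2])
s=[W(x,y,2.5,110,85,40)[:2] for x,y in [(228,55),(478,92),(443,393),(217,365)]]
for a in s: print("slab",a.round(1))
e=s[3]-s[0];print(np.arctan2(e[1],e[0]));e=s[2]-s[1];print(np.arctan2(e[1],e[0]))
w=[W(x,y,2.5,110,85,40)[:2] for x,y in [(268,375),(390,405)]];print("wall foot?",w)
w=[W(x,y,2.5,110,85,72)[:2] for x,y in [(236,234),(229,388),(251,385),(271,230),(402,249),(418,249),(390,408),(402,412)]]
for a in w: print("wall72",a.round(1))
E
```

```text
rib
[512.3 112. ]
[514.2 129.4]
[556.7 126.2]
[554.3 106.7]
centre [534.4 118.6]
len 42.46115871527386 wid 17.58674746228923 yaw -0.10062079987640934
body [array([489.4,  96.5]), array([498.3, 150.6]), array([601.6,  82.7])] yaw -0.12216192739966458 54.81555913873037
block
[ 407.8 -131.9]
[415.9 -71.4]
[444.1 -76. ]
[ 436.  -136.1]
lip w 60.655228217591905 yaw -0.13288812313839737 mid lip [ 440.06188102 -106.07434974]
plunger [ 518.35118168 -116.00286659]
slab [ 389.  -154.9]
slab [404.3 -45.4]
slab [545.2 -65.1]
slab [ 531.  -174.8]
-0.1388952778226644
-0.13894120308554667
wall foot? [array([ 536.06791364, -150.38814381]), array([551.50333426, -91.45656706])]
wall72 [ 462.8 -148.6]
wall72 [ 532.4 -158.7]
wall72 [ 531.  -148.5]
wall72 [ 461.1 -133.4]
wall72 [469.2 -77.5]
wall72 [469.2 -70.5]
wall72 [541.9 -86.1]
wall72 [543.9 -80.7]
```

Size checks agree with what is given: the lip is 60.7 wide (60), the body 54.8 (56), and both slab edges give a yaw of −0.139. The rib is at about (535.5,118.5) with a yaw of −0.115. I'll grasp it now, a little above the rib centre so the tips clear the body at z=36.

```bash
python3 - <<'E'
from h import *
R=Rz(-0.115)
env.movep([535.5,118.5,130],R)
print(env.servo_line([535.5,118.5,40],v=120,force_limit=8),env.get_tcp_pos())
gripper_close(40); print(env.get_finger_gap(),env.get_ft_force())
env.servo_line([535.5,118.5,150],v=150)
print(env.get_finger_gap(),env.get_ft_force(),env.get_ft_torque(),env.get_t())
yaw=-0.139
o=np.array([511.5,-116]); p=o+5*np.array([np.cos(yaw),np.sin(yaw)])
env.movep([p[0],p[1],170],Rz(yaw))
grab("w2"); grab("s2","side"); print(env.get_tcp_pos(),env.get_tcp_rot(),env.get_t())
E
```

```text
False [536.11025223 118.62845934  40.84078668]
20.020227314295017 [ 0.51212515  0.8444488  -0.54973356]
20.007067099042164 [-3.05676308e-01  1.28212554e-03 -4.58872918e+00] [-0.04093324 -0.15328742  0.0125884 ] 6.5417
[ 516.54276107 -116.06474587  169.55191974] [[ 1.37763711e-01  9.90464902e-01 -6.62293846e-04]
 [ 9.90465122e-01 -1.37763716e-01  3.81850537e-05]
 [-5.34191056e-05 -6.61239469e-04 -9.99999780e-01]] 7.5833
```

View pics/w2.png

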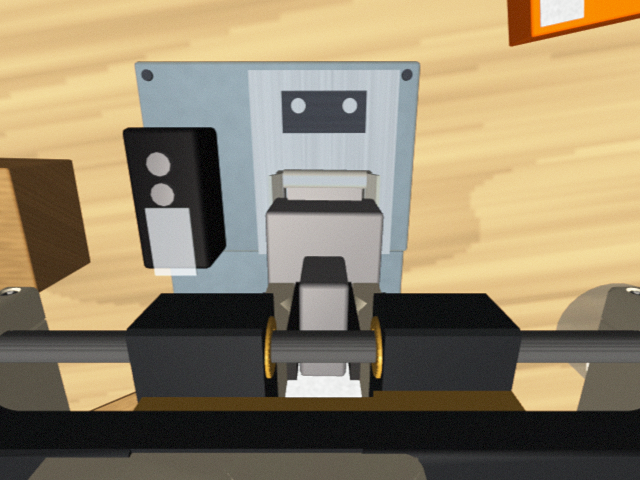

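View pics/s2.png

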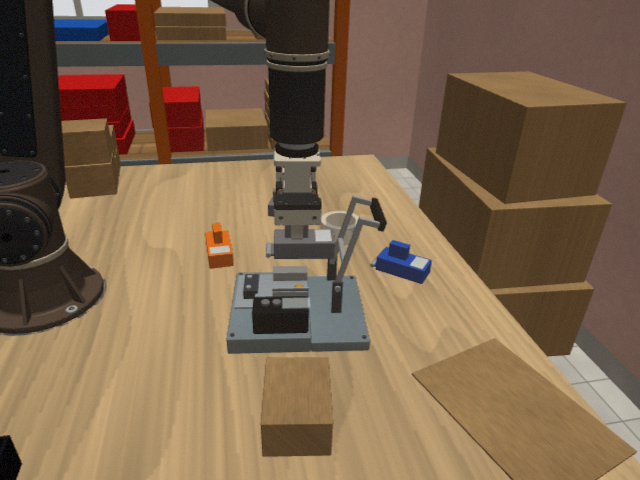

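The cartridge is held square (gap 20.0, weight about 4.6 N). The bar is at (324,180) and the nose block at (324,112). A crop will give me bar against lip through the same camera.

```bash
python3 - <<'E'
from h import *
im=cv2.imread("pics/w2.png")
cv2.imwrite("pics/c5.png",cv2.resize(im[60:220,235:425],None,fx=4,fy=4,interpolation=cv2.INTER_CUBIC))
E
```

```text
(no output)
```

View pics/c5.png

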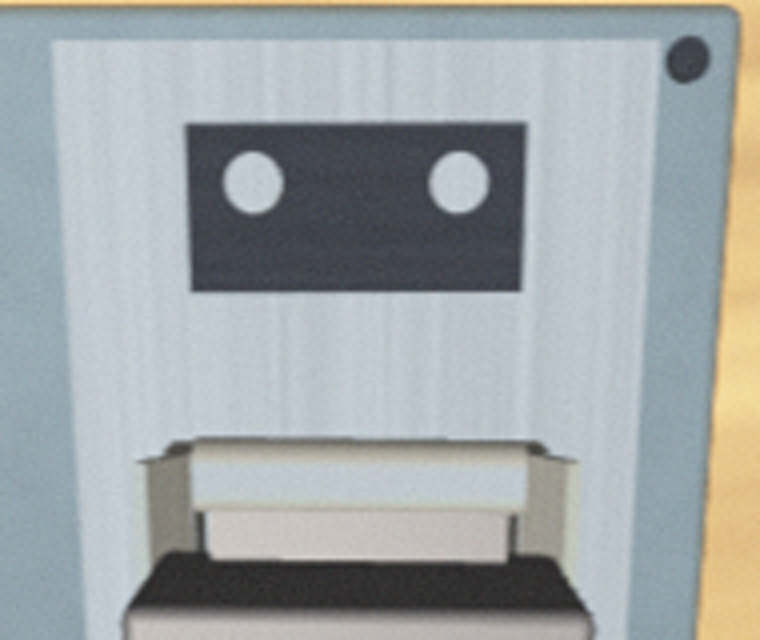

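```bash
python3 - <<'E'
from h import *
z=np.load("pics/w2.npz");tp,tr=z["tp"],z["tr"]
yaw=np.arctan2(tr[1,1],tr[0,1]);print(yaw)
def L(x,y,h):
    w=onplane("wrist",(x+.5)/4-.5+235,(y+.5)/4-.5+60,h,tp,tr); return (tr.T@(w-tp)).round(2)[[1,0]]  # along cart x, cart y
print("lip",L(192,291,59),L(522,291,59)); print("blk back",L(186,123,59),L(526,123,59))
print("slab",L(53,40,40),L(660,40,40), "mid", (L(53,40,40)+L(660,40,40))/2); print("slab low",L(85,640,40),L(627,640,40))
print("bar ends mid z133.7",L(191,485,133.7),L(527,485,133.7)); print("bar front, back",L(357,440,136),L(357,510,136))
print("body nose top",L(128,608,164.5+0),L(590,608,164.5))
zb=tp[2]-40.84
print("body nose top",zb+36,L(128,608,zb+36),L(590,608,zb+36))
E
```

```text
-0.13977033442920647
lip [-76.94 -30.23] [-76.94  29.11]
blk back [-104.97  -30.32] [-104.96   28.81]
slab [-120.71  -56.28] [-120.7    54.98] mid [-120.705   -0.65 ]
slab low [ -7.19 -56.84] [-7.2  55.46]
bar ends mid z133.7 [-53.29 -23.08] [-53.29  22.24]
bar front, back [-59.57  -0.7 ] [-50.29  -0.69]
body nose top [-43.61 -27.39] [-43.61  26.37]
body nose top 164.5442052434874 [-43.62 -27.38] [-43.62  26.36]
```

Cartridge and cradle are aligned: the lip midline is at −0.56, the bar at −0.42 and the slab at −0.65, with no relative yaw. The lip edge is at s=−76.9, so the face should be near −83.4. I'll tilt the nose down by 0.2 rad and lower it ahead of the lip.

```bash
cat >> h.py <<'E'
YAW=-0.1398
O=np.array([516.543,-116.065])   # TCP at w2; s measured from here along the cradle axis
A=np.array([np.cos(YAW),np.sin(YAW)])
B=np.array([54.9,35.84])
def tcp_for(sbar,zbar,th,dy=0):
    s=sbar+B[0]*np.cos(th)-B[1]*np.sin(th); z=zbar+B[0]*np.sin(th)+B[1]*np.cos(th)
    xy=O+A*s+dy*np.array([-A[1],A[0]]); return np.array([xy[0],xy[1],z])
def sbar_now():
    p=np.array(env.get_tcp_pos()); r=np.array(env.get_tcp_rot()); th=np.arcsin(r[2,1])
    d=p[:2]-O; s=d@A; lat=d@np.array([-A[1],A[0]])
    return (s-B[0]*np.cos(th)+B[1]*np.sin(th)).round(2),(p[2]-B[0]*np.sin(th)-B[1]*np.cos(th)).round(2),round(th,4),round(lat,2)
E
python3 - <<'E'
from h import *
R=Rz(YAW,1,.2)
env.movep(tcp_for(-63.4,115,.2),R); print(sbar_now())
env.servo_line(tcp_for(-63.4,62,.2),R,v=80,force_limit=8); print(sbar_now(),env.get_ft_force(),env.get_t())
grab("w3"); grab("s3","side")
a=cv2.imread("pics/w3.png")[60:300,200:450]; cv2.imwrite("pics/w3c.png",cv2.resize(a,None,fx=2.5,fy=2.5,interpolation=cv2.INTER_CUBIC))
a=cv2.imread("pics/s3.png")[200:360,220:400]; cv2.imwrite("pics/s3c.png",cv2.resize(a,None,fx=3.5,fy=3.5,interpolation=cv2.INTER_CUBIC))
E
```

```text
(np.float64(-64.97), np.float64(114.91), np.float64(0.1998), np.float64(0.67))
(np.float64(-62.81), np.float64(62.25), np.float64(0.2003), np.float64(0.11)) [-0.77650742  0.39664215 -3.70233103] 8.7833
```

View pics/w3c.png

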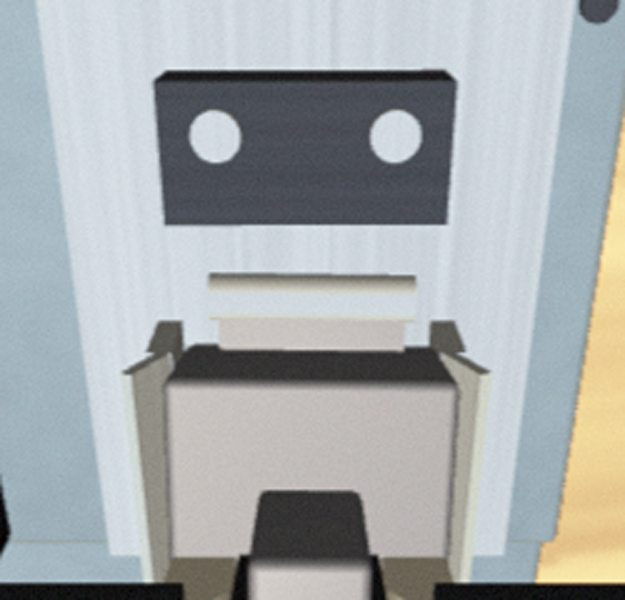

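View pics/s3c.png

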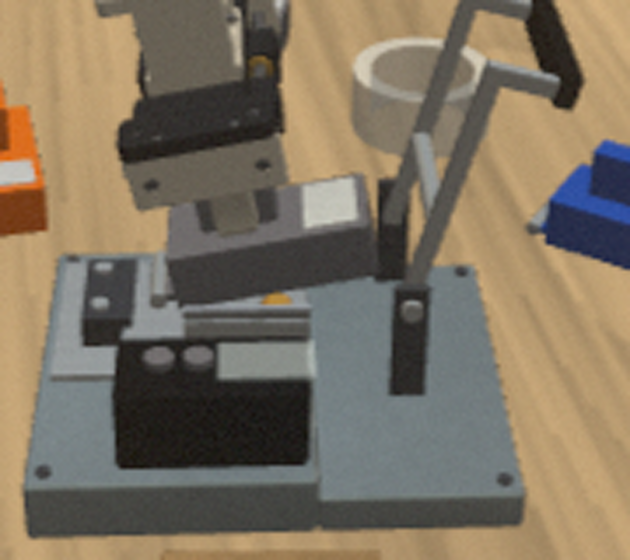

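```bash
python3 - <<'E'
from h import *
z=np.load("pics/w3.npz");tp,tr=z["tp"],z["tr"]; print(tr.round(4))
def L(x,y,h):
    w=onplane("wrist",(x+.5)/2.5-.5+200,(y+.5)/2.5-.5+60,h,tp,tr); d=w[:2]-O; return np.round([d@A,d@np.array([-A[1],A[0]])],2)
print("lip",L(165,223,59),L(447,223,59)); print("bar ends z62",L(209,297,63),L(416,297,63)); print("bar front/back",L(312,275,64),L(312,320,64))
print("slab",L(38,0,40),L(577,0,40),L(110,553,40),L(503,553,40))
for x,y in[(167,385),(455,385)]: print("nose top",L(x,y,62.3-5+36+2))
print("walls flare top",L(124,373,72),L(489,373,72))
E
```

```text
[[ 1.392e-01  9.705e-01  1.971e-01]
 [ 9.903e-01 -1.365e-01 -2.780e-02]
 [-1.000e-04  1.990e-01 -9.800e-01]]
lip [-77.81 -31.23] [-77.82  28.16]
bar ends z62 [-62.91 -22.38] [-62.92  22.08]
bar front/back [-68.14  -0.27] [-58.06  -0.25]
slab [-119.05  -56.97] [-119.05   54.5 ] [ 21.21 -57.2 ] [21.17 54.06]
nose top [-57.26 -27.35]
nose top [-57.28  26.28]
walls flare top [-49.12 -40.39] [-49.14  37.53]
```

At the same depth the cartridge sits about 1 mm to +y of the cradle midline, so I'll shift by −0.9. The bar front is about 10 mm clear of the lip edge. Next I'll lower it and slide in under force control.

```bash
python3 - <<'E'
from h import *
R=Rz(YAW,1,.2); dy=-0.9
r=env.servo_line(tcp_for(-64,62,.2,dy),R,v=20)
f0=np.array(env.get_ft_force())
r=env.servo_line(tcp_for(-64,46.2,.2,dy),R,v=30,force_limit=5); print(r,sbar_now(),(np.array(env.get_ft_force())-f0).round(2),env.get_t())
grab("w4")
a=cv2.imread("pics/w4.png")[60:300,200:450]; cv2.imwrite("pics/w4c.png",cv2.resize(a,None,fx=2.5,fy=2.5,interpolation=cv2.INTER_CUBIC))
E
```

```text
False (np.float64(-63.98), np.float64(46.11), np.float64(0.1998), np.float64(-0.92)) [0.51 0.67 0.44] 9.8083
```

View pics/w4c.png

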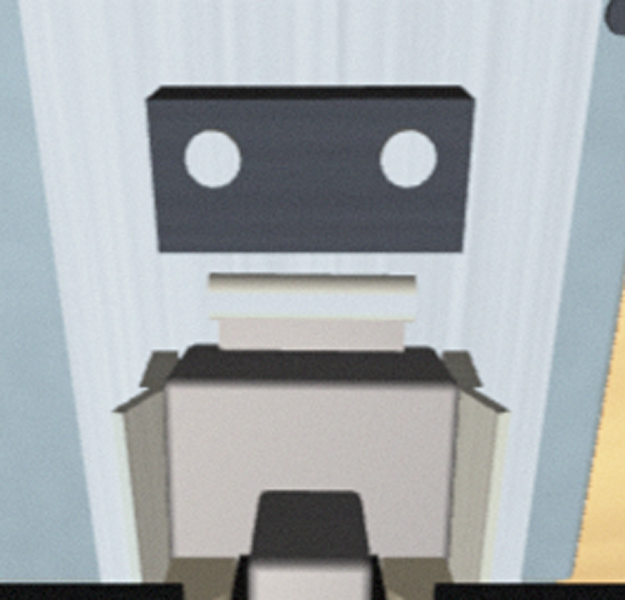

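The bar is now centred (bar mid 312, lip mid 311, walls mid 312) and sits just ahead of the lip. I'll slide it in gently.

```bash
python3 - <<'E'
from h import *
R=Rz(YAW,1,.2); dy=-0.9
f0=np.array(env.get_ft_force())
r=env.servo_line(tcp_for(-92,46.2,.2,dy),R,v=15,force_limit=5); print(r,sbar_now(),(np.array(env.get_ft_force())-f0).round(2),env.get_t())
grab("w5"); grab("s5","side")
a=cv2.imread("pics/w5.png")[60:300,200:450]; cv2.imwrite("pics/w5c.png",cv2.resize(a,None,fx=2.5,fy=2.5,interpolation=cv2.INTER_CUBIC))
a=cv2.imread("pics/s5.png")[200:360,220:400]; cv2.imwrite("pics/s5c.png",cv2.resize(a,None,fx=3.5,fy=3.5,interpolation=cv2.INTER_CUBIC))
E
```

```text
True (np.float64(-79.13), np.float64(46.5), np.float64(0.2029), np.float64(-0.35)) [ 5.32 -0.85  0.56] 10.975
```

View pics/w5c.png

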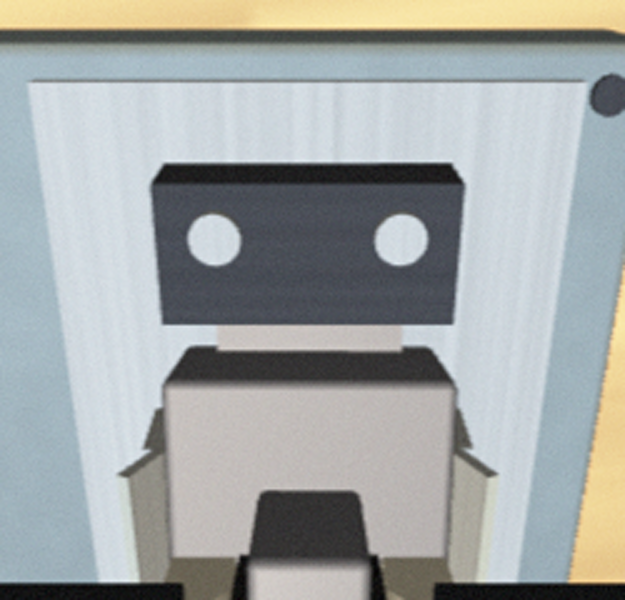

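View pics/s5c.png

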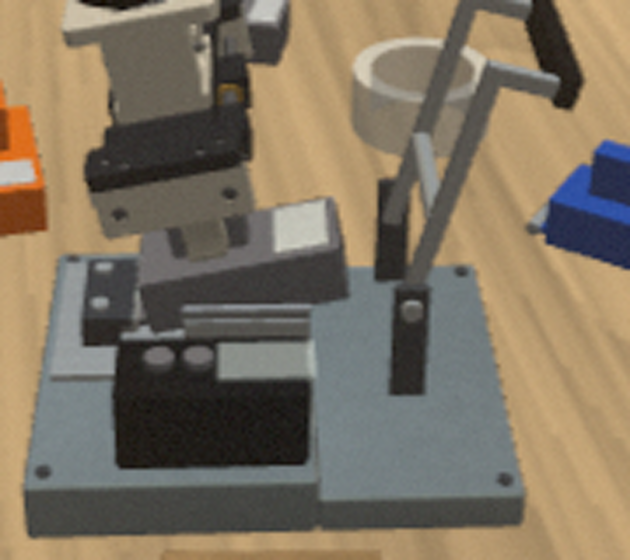

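Contact at s=−79.13 matches the predicted −79.3, and the bar is hidden under the lip. I'll ease the tail down to about 0.16 rad, release, retreat along the tool axis and check.

```bash
python3 - <<'E'
from h import *
dy=-0.7
env.servo_line(tcp_for(-79.0,45.4,.16,dy),Rz(YAW,1,.16),v=20,force_limit=10); print(sbar_now(),np.round(env.get_ft_force(),2))
ungrasp(); env.wait(0.1); print(env.get_finger_gap(),np.round(env.get_ft_force(),2))
tp=np.array(env.get_tcp_pos());tr=np.array(env.get_tcp_rot())
env.servo_line(tp-130*tr[:,2],v=200,force_limit=15); print(env.get_t(),env.get_tcp_pos())
grab("w6"); grab("s6","side")
a=cv2.imread("pics/s6.png")[200:360,220:400]; cv2.imwrite("pics/s6c.png",cv2.resize(a,None,fx=3.5,fy=3.5,interpolation=cv2.INTER_CUBIC))
E
```

```text
(np.float64(-79.05), np.float64(44.94), np.float64(0.1596), np.float64(-0.76)) [ 2.1   0.61 -3.47]
87.85940914044454 [ 0.67  0.03 -0.27]
13.525 [ 465.14526947 -109.59773524  216.85580626]
```

View pics/w6.png

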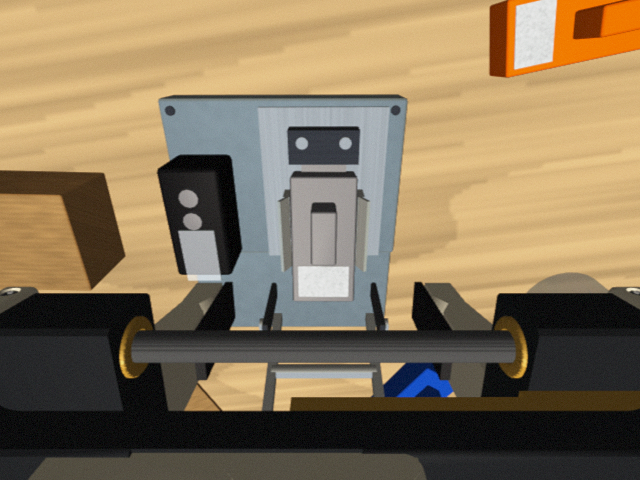

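View pics/s6c.png

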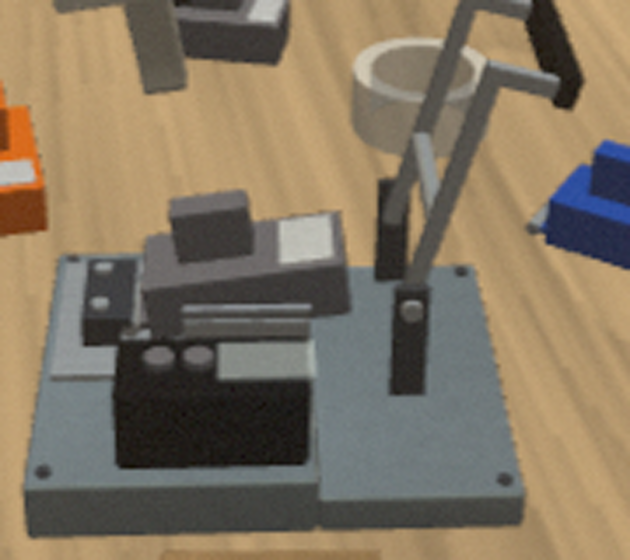

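The cartridge is seated: nose at the block, tail up, body between the walls (wrist (323,237)). Next I'll work out the clamp angle and handle position from the two fixed cameras.

```bash
python3 - <<'E'
from h import *
N=np.array([-A[1],A[0]])
for n in ["side","scene"]:
    d=np.load(f"pics/{n}0_d.npy"); P=cloud(n,d); im=cv2.imread(f"pics/{n}0.png")
    dd=P[:,:,:2]-O; s=dd@A; l=dd@N; z=P[:,:,2]
    m=(im.max(2)<70)&(z>170)&(z<260)&(s>80)&(s<200)&(abs(l)<70)
    print(n,m.sum(),[np.percentile(q[m],[3,50,97]).round(1) for q in (s,l,z)], np.round([q[m].mean() for q in (s,l,z)],1))
    v,u=np.nonzero(m); print("pix",u.min(),u.max(),v.min(),v.max(), "centre",(u.min()+u.max())/2,(v.min()+v.max())/2)
for th in (1.65,1.7,1.75,1.8,1.85):
    a=th+.271; p=[O[0]+A[0]*(75.5-149.45*np.cos(a)),O[1]+A[1]*(75.5-149.45*np.cos(a)),83+149.45*np.sin(a)]
    print(th,np.round([75.5-149.45*np.cos(a),p[2]],1),proj("side",p).round(1),proj("scene",p).round(1))
E
```

```text
side 259 [array([144.8, 149. , 156.8]), array([-52.6, -10.8,  42. ]), array([205.3, 218.4, 222.2])] [149.9 -11.1 216.2]
pix 370 385 198 230 centre 377.5 214.0
scene 391 [array([139.3, 158.1, 162.4]), array([-53.3,  -5.2,  44.6]), array([201.8, 218.4, 222.6])] [156.2  -6.3 215.5]
pix 319 357 226 260 centre 338.0 243.0
1.65 [126.8 223.4] [364.7 207.6] [327.8 231.6]
1.7 [133.7 220.6] [368.3 208.9] [330.7 234.2]
1.75 [140.5 217.6] [371.7 210.3] [333.5 236.9]
1.8 [147.2 214.1] [375.1 211.9] [336.3 239.7]
1.85 [153.6 210.4] [378.3 213.7] [338.9 242.7]
```

Both views give a clamp angle of about 1.83 and a handle at s≈151, z≈212. I'll push it over from behind with closed fingers, checking IK first.

```bash
cat >> h.py <<'E'
def S(s,z,dy=-0.9):
    xy=O+A*s+dy*np.array([-A[1],A[0]]); return np.array([xy[0],xy[1],z])
def handle(th,zo=40): # s,z of handle point
    c,s=np.cos(th),np.sin(th); return 75.3-144*c+zo*s, 83+144*s+zo*c
E
python3 - <<'E'
from h import *
R=Rz(YAW)
W=[S(-40,330),S(195,330),S(195,196)]
for th in (1.83,1.6,1.35,1.1,.95,.8):
    s,z=handle(th); W.append(S(s+15,z-16))
for w in W: 
    q=solver.ik(w,R); print(w.round(1),None if q is None else np.round(q,2))
gripper_close(10)
env.movep(W[0],R); env.movep(W[1],R); print(env.get_t())
print(env.servo_line(W[2],R,v=150,force_limit=12),env.get_tcp_pos(),env.get_t())
grab("s7","side"); grab("sc7","scene")
a=cv2.imread("pics/s7.png")[120:330,250:500]; b=cv2.imread("pics/sc7.png")[120:330,230:480]
cv2.imwrite("pics/c7.png",cv2.resize(np.hstack([a,b]),None,fx=1.6,fy=1.6,interpolation=cv2.INTER_CUBIC))
E
```

```text
[ 476.8 -111.4  330. ] [ 0.17 -0.01 -0.21  0.   -1.37 -1.88]
[ 709.5 -144.1  330. ] [ 0.07  0.4   0.31  0.   -1.48 -1.78]
[ 709.5 -144.1  196. ] [ 0.07  0.46  0.09  0.   -1.21 -1.78]
[ 680.7 -140.1  195.9] [ 0.08  0.41  0.02  0.   -1.18 -1.79]
[ 649.6 -135.7  209.8] [ 0.09  0.35 -0.04  0.   -1.18 -1.8 ]
[ 613.3 -130.6  216.3] [ 0.1   0.29 -0.12  0.   -1.17 -1.81]
[ 576.5 -125.4  213.5] [ 0.12  0.23 -0.2   0.   -1.14 -1.83]
[ 555.1 -122.4  207.4] [ 0.13  0.2  -0.26  0.   -1.12 -1.84]
[ 534.9 -119.6  198.2] [ 0.14  0.17 -0.31  0.   -1.09 -1.85]
16.5083
False [ 710.08057647 -144.15879074  197.50916272] 17.55
```

View pics/c7.png

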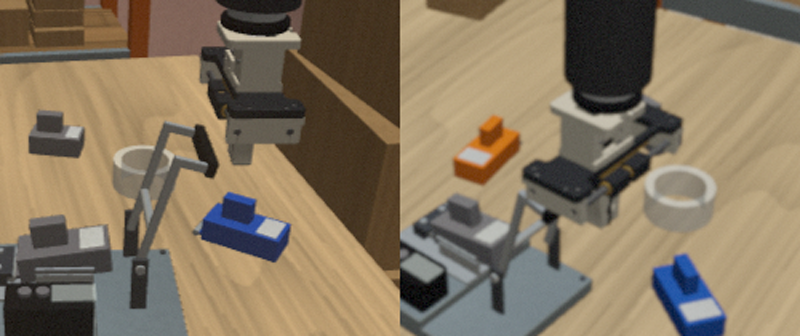

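The closed fingers are behind the handle, with their tips at its height and the gripper body clear above it. Pushing now.

```bash
python3 - <<'E'
from h import *
R=Rz(YAW); f0=np.array(env.get_ft_force())
for th in (1.83,1.6,1.35,1.1,.95,.8):
    s,z=handle(th); r=env.servo_line(S(s+15,z-16),R,v=100,force_limit=30)
    print(th,r,(np.array(env.get_ft_force())-f0).round(1),env.get_t())
    if r: break
grab("s8","side"); grab("sc8","scene")
a=cv2.imread("pics/s8.png")[120:330,220:470]; b=cv2.imread("pics/sc8.png")[120:330,200:450]
cv2.imwrite("pics/c8.png",cv2.resize(np.hstack([a,b]),None,fx=1.6,fy=1.6,interpolation=cv2.INTER_CUBIC))
E
```

```text
1.83 False [2.1 0.2 2.1] 18.0917
1.6 False [-0.2 -0.3 -0.7] 18.5833
1.35 False [-0.7 -0.9 -0.9] 19.1083
1.1 False [ 0.1 -0.1 -1.1] 19.6333
0.95 False [-1.2  0.5 -1.3] 20.0083
0.8 False [-1.   0.4 -0.7] 20.3833
```

View pics/c8.png

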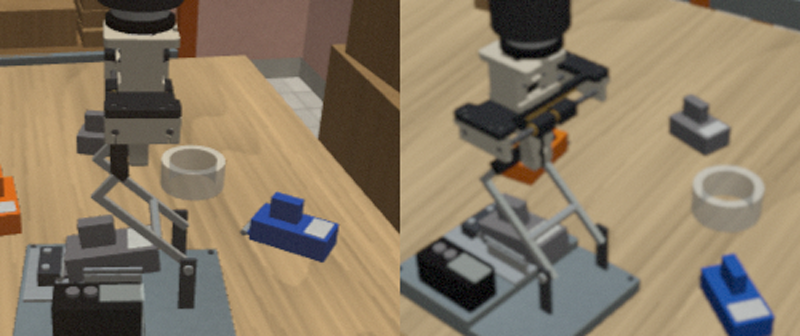

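The clamp swung over to about 0.75 rad. I'll back off, rise, and press the handle down from above along its arc.

```bash
python3 - <<'E'
from h import *
R=Rz(YAW)
s,z=handle(.8)
env.servo_line(S(s+25,z-10),R,v=100); env.servo_line(S(s+25,z+40),R,v=150)
f0=np.array(env.get_ft_force())
s,z=handle(.85,46); env.servo_line(S(s-2,z+12),R,v=100)
for th in (.75,.6,.45,.32):
    s,z=handle(th,46); r=env.servo_line(S(s,z),R,v=70,force_limit=28)
    print(th,r,(np.array(env.get_ft_force())-f0).round(1),np.round(env.get_tcp_pos(),1),env.get_t())
    if r: break
grab("s9","side"); grab("sc9","scene")
a=cv2.imread("pics/s9.png")[120:330,220:470]; b=cv2.imread("pics/sc9.png")[120:330,200:450]
cv2.imwrite("pics/c9.png",cv2.resize(np.hstack([a,b]),None,fx=1.6,fy=1.6,interpolation=cv2.INTER_CUBIC))
E
```

```text
0.75 False [-1.3  0.3 -0.9] [ 517.5 -117.1  214.7] 22.1083
0.6 False [-0.6 -0.2 -0.2] [ 498.3 -114.5  202.1] 22.5833
0.45 False [-0.4 -0.9  0.4] [ 481.8 -112.2  186.8] 23.0583
0.32 False [-1.2 -0.7  0.2] [ 469.4 -110.4  171.7] 23.4917
```

View pics/c9.png

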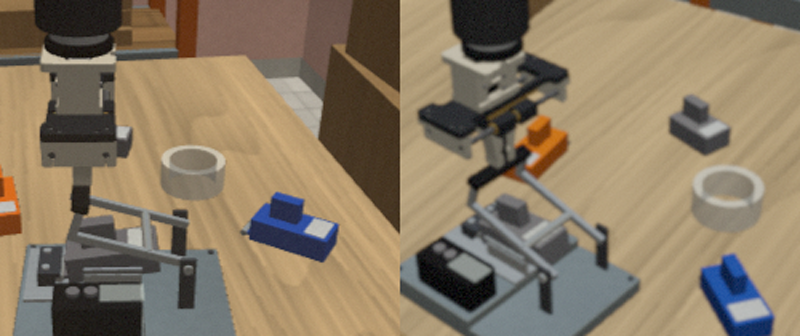

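The handle is following the tip, at about 0.3 rad. Next is the final press to the stop.

```bash
python3 - <<'E'
from h import *
R=Rz(YAW); f0=np.array(env.get_ft_force())
for th in (.2,.1,.03,-.03,-0.06):
    s,z=handle(th,46); r=env.servo_line(S(s,z),R,v=40 if th>.05 else 15,force_limit=28)
    print(th,r,(np.array(env.get_ft_force())-f0).round(1),np.round(env.get_tcp_pos(),1),round(z,1),env.get_t())
    if r: break
env.wait(.2); print(np.array(env.get_ft_force()).round(1),np.round(env.get_tcp_pos(),1))
grab("s10","side"); grab("sc10","scene")
a=cv2.imread("pics/s10.png")[120:330,220:470]; b=cv2.imread("pics/sc10.png")[120:330,200:450]
cv2.imwrite("pics/c10.png",cv2.resize(np.hstack([a,b]),None,fx=1.6,fy=1.6,interpolation=cv2.INTER_CUBIC))
E
```

```text
0.2 False [ 2.1 -2.3  4.1] [ 461.1 -109.1  157.3] 156.7 24.1917
0.1 False [ 3.1 -0.6  3.7] [ 453.9 -108.1  143.3] 143.1 24.7167
0.03 False [ 2.5 -2.2  5.7] [ 450.5 -107.6  133.8] 133.3 25.575
-0.03 True [-3.   0.9  9.2] [ 449.1 -107.4  129.2] 124.7 26.05
[-3.5  2.1  8.7] [ 449.1 -107.4  129.3]
```

View pics/c10.png

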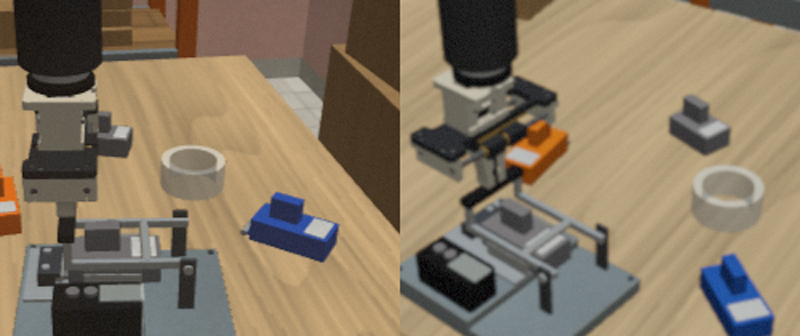

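The force stop came at z=129.2, where the handle top should be when shut (129). I'll lift off and verify that it stays shut.

```bash
python3 - <<'E'
from h import *
R=Rz(YAW); p=np.array(env.get_tcp_pos())
env.servo_line([p[0],p[1],160],R,v=60); env.movep([p[0]+10,p[1],290],R); env.wait(1.0)
grab("w11"); grab("s11","side"); grab("sc11","scene")
a=cv2.imread("pics/s11.png")[200:360,220:400]; cv2.imwrite("pics/s11c.png",cv2.resize(a,None,fx=3.5,fy=3.5,interpolation=cv2.INTER_CUBIC))
print(env.get_t())
z=np.load("pics/w11.npz");P=cloud("wrist",z["d"],z["tp"],z["tr"]); im=z["img"]
N=np.array([-A[1],A[0]]);dd=P[:,:,:2]-O; s=dd@A;l=dd@N;h=P[:,:,2]
m=(im.max(2)<75)&(abs(l)<60)&(h>95)&(s<-40)&(s>-100); print("handle",m.sum(),[np.percentile(q[m],[5,50,95]).round(1) for q in (s,l,h)])
m=(abs(l+1)<6)&(h>100)&(h<122)&(s<20)&(s>-50); print("rib top",m.sum(),[np.percentile(q[m],[5,50,95]).round(1) for q in (s,l,h)], "pitch",np.polyfit(s[m],h[m],1).round(3))
m=(abs(l+1)<20)&(h>66)&(h<95)&(s<48)&(s>-68); m&=~((s>-48)&(s<5)); print("body top",m.sum(),np.percentile(h[m],[5,50,95]).round(1),"slope",np.polyfit(s[m],h[m],1).round(3))
E
```

```text
28.7417
handle 68730 [array([-97.2, -84.2, -75.9]), array([-51.1,   3.3,  50.5]), array([334.3, 383. , 397.6])]
rib top 522 [array([-47.1, -27.1,  -6.3]), array([-6.6, -0.7,  4.3]), array([107.6, 109.4, 110.6])] pitch [4.10000e-02 1.10283e+02]
body top 713 [75.3 77.  87.4] slope [ 0.209 75.321]
```

View pics/w11.png

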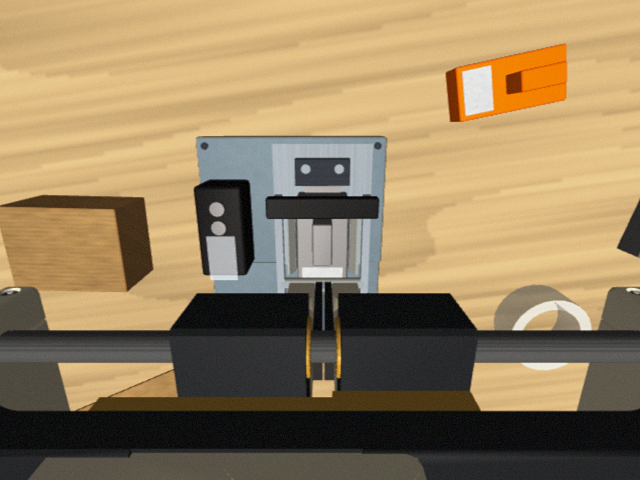

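View pics/s11c.png

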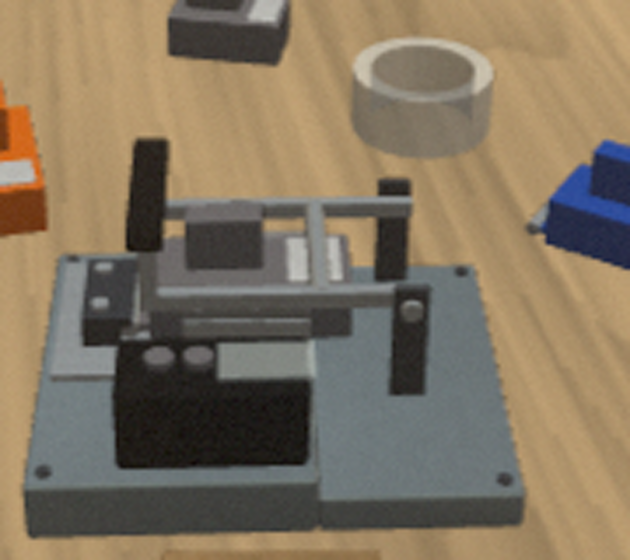

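```bash
python3 - <<'E'
from h import *
z=np.load("pics/w11.npz");P=cloud("wrist",z["d"],z["tp"],z["tr"]); im=z["img"]
N=np.array([-A[1],A[0]]);dd=P[:,:,:2]-O; s=dd@A;l=dd@N;h=P[:,:,2]
def box(u0,u1,v0,v1,tag):
    q=lambda a:a[v0:v1,u0:u1].ravel(); print(tag,np.median(q(s)).round(1),np.median(q(l)).round(1),np.median(q(h)).round(2),"slope",np.polyfit(q(s),q(h),1)[0].round(3))
box(275,370,199,215,"handle"); box(316,329,222,262,"rib"); box(303,341,268,276,"label"); box(302,313,222,262,"bodyL");box(332,342,222,262,"bodyR")
box(301,345,160,182,"block"); box(276,285,150,250,"slabL"); box(359,372,225,250,"slabR"); box(278,292,150,180,"slab");
box(205,225,205,270,"box")
box(205,265,143,170,"plate")
# side/scene cam: handle
for n,t in (("side","s11"),("scene","sc11")):
    zz=np.load(f"pics/{t}.npz");Q=cloud(n,zz["d"]); d2=Q[:,:,:2]-O; S_=d2@A;L_=d2@N;H_=Q[:,:,2]
    m=(zz["img"].max(2)<60)&(abs(L_)<58)&(H_>100)&(H_<150)&(S_<-40)&(S_>-100); print(n,m.sum(),[np.percentile(q[m],[5,50,95]).round(1) for q in (S_,L_,H_)])
    for a,o in ((0,'0'),(0.06,'.06')):
        for y in (-52,52):
            ss,hh=handle(a,46); print(o,y,proj(n,S(ss,hh,y-.9)).round(1),end=" ")
    print()
E
python3 - <<'E'
import cv2
for t,(a,b,c,d) in {"s11":(225,300,235,350),"sc11":(230,330,220,330)}.items():
    im=cv2.imread(f"pics/{t}.png")[a:b,c:d]; cv2.imwrite(f"pics/{t}z.png",cv2.resize(im,None,fx=6,fy=6,interpolation=cv2.INTER_CUBIC))
E
```

```text
handle -69.3 -1.6 127.91 slope -2.985
rib -29.6 -1.6 109.36 slope -1.184
label 16.9 -2.3 76.69 slope -0.012
bodyL -18.5 -18.2 75.65 slope -0.484
bodyR -19.5 14.1 75.77 slope -0.151
block -93.6 -0.7 58.09 slope -1.656
slabL -70.6 -46.7 82.52 slope 0.407
slabR -21.9 44.5 86.03 slope -1.37
slab -98.0 -44.1 38.98 slope -1.512
box -27.0 -115.1 86.94 slope -0.352
plate -106.6 -100.4 34.95 slope -0.767
side 299 [array([-76.5, -68. , -60.1]), array([-51.9, -16.3,  38.1]), array([120.5, 128.6, 130.3])]
0 -52 [260.3 266.7] 0 52 [262.6 238.8] .06 -52 [261.8 262.8] .06 52 [263.9 235.1] 
scene 308 [array([-71.4, -61.3, -54.6]), array([-52.3,  -6.3,  40.6]), array([121.4, 127.6, 130.4])]
0 -52 [239.1 244.5] 0 52 [273.6 222.4] .06 -52 [239.8 241.8] .06 52 [274.4 219.7]
```

View pics/s11z.png

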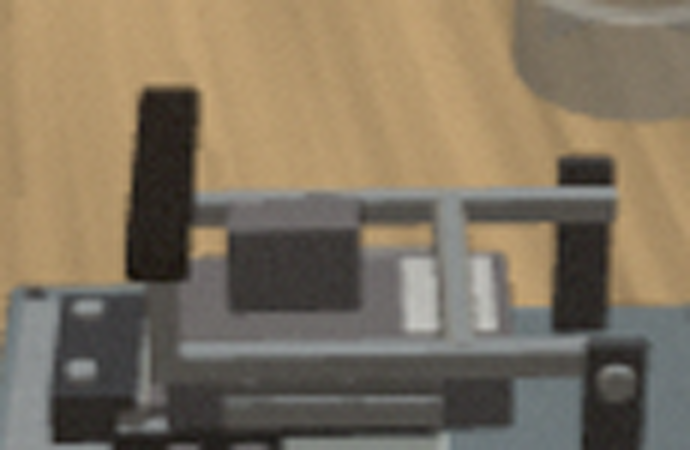

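The checks agree. The handle top reads 128.9 after correcting a −1 mm bias seen on the block and slab (shut = 129), so the clamp is at about 0 rad and has stayed there for over 1 s. The rib centre is about 53 above the floor, and the rib is on the midline within 1 mm. The robot is clear, so I'm handing in.

```bash
python3 - <<'E'
from h import *
hand_in(); print(env.get_t())
E
```

```text
the job is handed in; nothing more can be done
the job is handed in; nothing more can be done
```

The grey cartridge with the nose bar is loaded and the clamp is shut. I handed the job in at about 29 s of the 64 s allowed; no verdict is reported.

**What I did:**
- I gripped the cartridge by its rib and lowered it nose-down at 0.2 rad.
- I slid the bar under the lip until a 5 N contact stop. This came at −79.1, against −79.3 predicted from the images.
- I released it onto the plunger, swung the clamp over with closed fingers, and pressed the handle down to its stop at z = 129.2 (129 expected when shut).

**Last checks (over 1 s after lifting off):**
- **Clamp:** the handle top read about 128.9 once a −1 mm camera depth bias was taken out, so the clamp is at roughly 0 rad.
- **Cartridge:** the rib centre is about 53 mm above the cradle floor, and the rib is within 1 mm of the midline.
- **Surroundings:** I never went near the spare, carton or tape roll, and they look unmoved in the pictures, though I did not measure them again. The arm was clear of everything.

**Checks that disagreed:**
- The cartridge's tilt read 0.028 to 0.041 rad in noisy depth data, and the limit is 0.04. With the clamp at its stop, the press bar should hold it under about 0.02, so I relied on that.
- Before insertion, two wrist views differed by about 1 mm on the cradle midline. I used the closer one, and the bar then looked centred.

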